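# Hold a plug gauge over its open clamp nest

## Robot

A 6-joint arm with a two-finger parallel gripper is mounted at the origin on the work surface; the furniture and walls round the work are solid. World frame = base frame: x ahead of the robot, y to its left, z up, the work surface at z = 0. Lengths are in mm, angles in rad, forces in N, time in s.
With the tool pointing down it reaches from about 350 to 925 mm from the base axis. Payload 6.4 kg.
Tool frame: the origin (TCP) lies midway between the tips of the shut fingers; the grasp point (between the pads) lies 19 mm behind it; z points along the fingers, y is the direction in which the jaws open and shut (so a half turn about z gives the same grasp; the last joint's range is limited). The gripper opens to 94 mm and grips with 3 to 60 N. Pads are 16 mm wide; open, the fingers measure 119 mm over their backs; the gripper's body (75 mm by 177 mm) begins 78 mm behind the grasp point.
Start: joints at [0.955, 0.245, 1.558, -0, 1.339, -0.174], TCP at [277.917, 587.601, 182.155] pointing down, gripper open.
Joint ranges: [-3.13, 3.13], [-1.02, 2.26], [0.13, 2.54], [-0.95, 4.09], [0.21, 2.88], [-2.74, 2.74]. Speed limits (rad/s): [2.57, 2.57, 3.14, 3.14, 3.14, 3.14].

## Interface

Orientations are given as [roll, pitch, yaw] about the fixed x, y, z axes, in that order (R = Rz(yaw) Ry(pitch) Rx(roll)).
In Python, from rig import env, eoat, inverse_kinematics, sensors, get_image, camera_model gives the robot as it stands. The module is installed in compiled form; this text tells all that it offers. Calls block until the motion is done:
- env.movep(position, orientation): joint-space move of the TCP to a pose.
- env.servo_line(position, rate=150, ori=None): straight line of the TCP; ori=None keeps the orientation; rate is the mean speed in mm/s.
- env.movej(angles): joint-space move.
- eoat.move_gripper(opening, squeeze=None): finger opening in mm; squeeze is the grip in N (None keeps the last); returns when the fingers have stopped.
- env.pause(seconds).
- inverse_kinematics(position, orientation): joint angles nearest the present ones, or None.
- sensors.read_state(): the state.
- get_image(name): name is "scene" or "top" or "wrist"; returns (picture, depth): 400x640x3 uint8, red, green, blue; 400x640 float32, mm along the optical axis (not along the pixel's ray), 0 where there is no reading.
- camera_model(name): a dict with "vfov" (degrees; the focal length in pixels is half the picture's height over the tangent of half this angle, whatever the lens; pixels are square), "cx", "cy" (the principal point, pixels), "k1" (the pictures are not rectified: a ray, as slopes to the right and down, at radius r is drawn at 1 + k1 r^2 times it, then the intrinsics apply), "rvec" (rotation vector, rad) and "tvec" (3), from world to camera coordinates, as OpenCV has them; the wrist camera has in their place "mount" (4x4, takes a point from camera to tool coordinates, whose origin is the TCP and whose axes are the flange's). Camera axes: x right, y down, z forward; pixel columns grow to the right and rows downward; lengths in mm; the calibration is good to about 2 mm. A picture is of the moment at which its call begins: read the wrist's pose just before it. camera_model takes no time and is no camera call.
A pose or a line that the arm cannot do raises env.IKError and nothing moves.
- env.close_job(): hands the job in, once; it reports no verdict.
The state is a dict: "clock": time; "joint_pos": joint angles; "joint_vel": joint speeds; "tau": joint torques, N m; "position": TCP position; "tcp_rot": TCP orientation; "force": force on the tool from outside, world axes, zero at the start; "moment": the same for the moment, N m; "opening": finger opening in mm.
Only numpy, scipy, OpenCV 4.12 (cv2) and the standard library are available. Lean on these libraries where they do the work, as an engineer would, in place of code of your own. Each camera call takes 0.05 s, during which the arm holds its last target. There are 200 camera calls.

## Task

First swing the lever of the clamp nest up until it stands upright, so that the keeper is clear of the pocket. Then pick up the plug gauge lying on the desk, lift it across over the top of the black case, and hold it level about a centimetre above the nest, centred over the pocket and lined up with it, without touching the nest, so that I can check the fit before it is let down. Finish while still holding it there in the gripper; leave the lever up, and do not shift the case, the mug or the small tin.

Things in the scene. Friction and masses are not known exactly. Their poses are not given: they have to be found in the camera images.
- plug_gauge: the plug gauge: a pencil-like steel bar 15 mm wide, 16 mm high and 105 mm long with a pale handle, lying on the desk, 0.12 to 0.2 kg. Origin: middle of its length, on its underside. Its y axis runs along the bar, x across it, z up. Grip it across x at the middle (the gripping width is about 12 mm). Either way round will do in the nest
- clamp_nest: the whole clamp nest (block, base, hinge, keeper and lever), fixed to the desk. Origin: on the desk straight below the pocket's centre; axes as for nest_mouth
- nest_mouth (a point): the nest: an aluminium block 170 x 60 mm, its flat top 36 mm above the desk, on a dark base 200 x 64 mm, fixed to the desk. This point is the centre of the pocket's mouth, level with the block's top face. x runs along the pocket towards the hinge end, y to the side where the lever is, z up. The pocket is 121 mm (x) by 27 mm (y) and 14 mm deep
- clamp_lever (a joint): angle of the clamp lever about its level hinge (parallel to the nest's y) at the far +x end of the nest: 0 = lying flat (shut, a 16 mm wide keeper lies over the pocket), 1.57 = upright, 1.9 = stop, leaning back. It starts between 0 and 0.25, stays where it is left and needs about 1 to 2 N at the grip
- lever_grip (a point): centre of the lever's grip: a black round bar 12 mm thick and 44 mm long, parallel to the nest's y, that sticks out sideways from the end of the lever arm beside the nest, with free desk under it. It travels with the lever on an arc of 90 mm radius
- lever_hinge (a point): point on the lever's hinge axis straight opposite the grip's centre, 52 mm above the desk, 82 mm from the pocket's centre along the nest's x and 71 mm along its y. With the joint at angle a the grip lies 90*cos(a) mm from here towards the nest's -x and 90*sin(a) mm up. The lever arm runs 29 mm nearer the nest than this
- gauge_case: the shut black case, 126 x 213 x 51 mm high, 1.2 kg, standing loose between the gauge and the nest. Origin: centre of its underside; its y axis runs along its long side
- mug: dark mug, 107 mm high, 82 mm across, standing beyond the case; origin on its underside
- oil_pot: small round tin, 51 mm across, 36 mm high; origin: centre of its underside
There are look-alikes about, which are no part of the job. Leave any pink look-alike of the plug_gauge alone.

How it is judged:
By the outcome, as a careful person would: the job done as asked, in the order asked, and still so for the second after the job is handed in, while the arm keeps its last pose, push and grip.
It also fails if it takes over 58 s, if anything falls off the work surface, if the arm or the gripper's body presses on something with over 40 N, if the wrist force passes 120 N, or if a joint passes its speed limit or range.

## Working session

There is one attempt and no reset: what is moved stays moved. The work goes in short steps, each a Python script; the robot and the scene stay as the last script left them, time stands still between calls to the robot, and variables do not carry over. Pictures are saved under pics/ and viewed, about 8 in all and at most 12, crops included, and the job is handed in when it is done.

```bash
mkdir -p pics; cat > h.py <<'E'
import numpy as np, cv2
from scipy.spatial.transform import Rotation as R
from rig import env, eoat, inverse_kinematics, sensors, get_image, camera_model
def cam(name, st=None):
    m=camera_model(name); f=200/np.tan(np.radians(m['vfov'])/2)
    K=np.array([[f,0,m['cx']],[0,f,m['cy']],[0,0,1]]); D=np.array([m['k1'],0,0,0])
    if 'mount' in m:
        T=np.eye(4); T[:3,:3]=R.from_euler('xyz',st['tcp_rot']).as_matrix(); T[:3,3]=st['position']
        C=T@np.array(m['mount'])
    else:
        Rm=R.from_rotvec(np.ravel(m['rvec'])).as_matrix(); C=np.eye(4); C[:3,:3]=Rm.T; C[:3,3]=-Rm.T@np.ravel(m['tvec'])
    return K,D,C
def rays(c,px):
    K,D,C=c; u=cv2.undistortPoints(np.array(px,float).reshape(-1,1,2),K,D).reshape(-1,2)
    return np.c_[u,np.ones(len(u))]@C[:3,:3].T, C[:3,3]
def at_z(c,px,z):
    d,o=rays(c,px); z=np.broadcast_to(z,len(d)); return o+d*((z-o[2])/d[:,2])[:,None]
def at_depth(c,px,dep):
    d,o=rays(c,px); return o+d*np.array([dep[int(round(v)),int(round(u))] for u,v in px])[:,None]
def proj(c,P):
    K,D,C=c; W=np.linalg.inv(C); return cv2.projectPoints(np.array(P,float).reshape(-1,1,3),cv2.Rodrigues(W[:3,:3])[0],W[:3,3],K,D)[0].reshape(-1,2)
def snap(name,tag):
    st=sensors.read_state(); im,d=get_image(name); cv2.imwrite(f'pics/{tag}.png',im[:,:,::-1]); np.savez(f'pics/{tag}.npz',d=d,im=im,pos=st['position'],rot=st['tcp_rot'])
    return im,d,cam(name,st)
E
python3 - <<'E'
from h import *
for n in('scene','top'):
    im,d,c=snap(n,n); print(n,c[2][:3,3].round(), c[2][:3,2].round(2))
s=sensors.read_state(); print(s)
E
```

```text
scene [  53. -434.  735.] [ 0.5   0.51 -0.7 ]
top [ 277.   50. 1410.] [ 0.18  0.01 -0.98]
{'clock': 0.1, 'joint_pos': array([ 9.54904981e-01,  2.45688933e-01,  1.55885509e+00, -1.19333731e-05,
        1.33867338e+00, -1.74089939e-01]), 'joint_vel': array([-0.00033374, -0.0003971 , -0.00222611,  0.00210415,  0.00128826,
        0.00199209]), 'tau': array([-1.11036905e-03, -4.16916740e+01, -3.15526199e+01,  6.86506229e-02,
        3.10507917e-02, -5.20496951e-05]), 'position': array([277.58657688, 587.13347731, 181.21084791]), 'tcp_rot': array([-3.13999045e+00, -2.69992185e-04,  2.69979379e+00]), 'force': array([-0.2111212 , -0.30407225,  0.28646963]), 'moment': array([ 0.01738228, -0.01392101, -0.07069701]), 'opening': 94.32463683991118}
```

View pics/top.png

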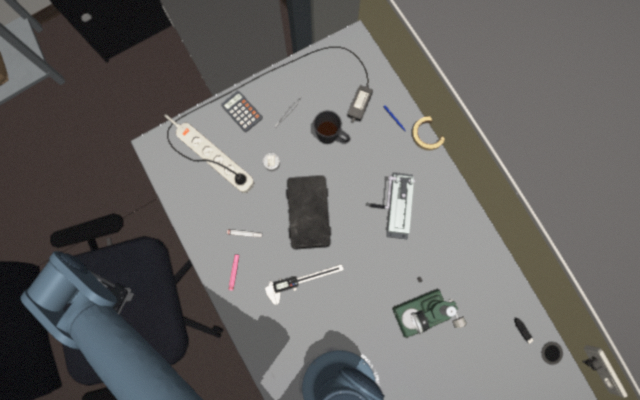

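View pics/scene.png

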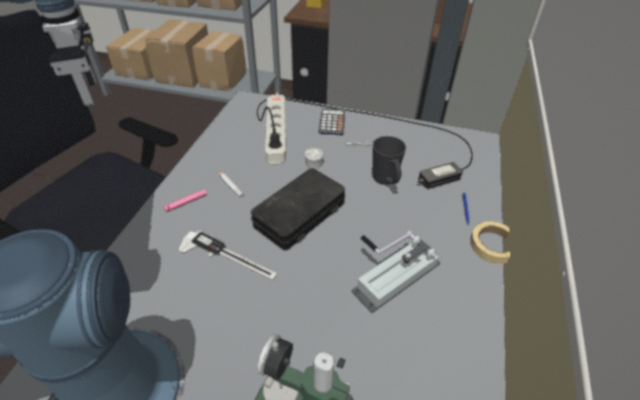

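The top view shows these bar-like things: a white bar at (245,233), a pink bar at (235,270) (the look-alike), the caliper at (305,280), a blue pen at (395,118) and a thin silver item at (288,110). The white bar fits the plug gauge. The nest is at (400,205) with its lever grip at (375,206), the case at (308,212), the mug at (327,126) and the tin at (271,161).

```bash
python3 - <<'E'
from h import *
t=cv2.imread('pics/top.png'); s=cv2.imread('pics/scene.png')
a=cv2.resize(t[210:260,215:275],None,fx=6.6,fy=6,interpolation=2)[:300,:396]
b=cv2.resize(t[165:245,360:430],(396,453)[::1],interpolation=2)[:,:]
def z(im,x0,y0,w,h,W,H): return cv2.resize(im[y0:y0+h,x0:x0+w],(W,H),interpolation=cv2.INTER_CUBIC)
o=np.vstack([np.hstack([z(t,215,215,60,36,400,240),z(s,205,160,60,36,400,240)]),np.hstack([z(t,355,165,80,72,400,360),z(s,340,222,120,108,400,360)])])
cv2.imwrite('pics/c1.png',o)
c=cam('top');d=np.load('pics/top.npz')['d'];cs=cam('scene')
for n,p in dict(gauge=[(228,232),(245,233),(262,236)],pink=[(238,256),(232,288)],nest=[(391,205),(407,190),(399,225)],grip=[(375,206)],case=[(308,212)],mug=[(327,126)],tin=[(271,161)]).items(): print(n,at_depth(c,p,d).round().tolist())
E
```

```text
gauge [[446.0, 331.0, 17.0], [444.0, 280.0, 15.0], [438.0, 231.0, -5.0]]
pink [[375.0, 298.0, 16.0], [282.0, 314.0, 9.0]]
nest [[528.0, -153.0, 34.0], [574.0, -203.0, 33.0], [470.0, -178.0, 21.0]]
grip [[519.0, -102.0, 65.0]]
case [[502.0, 92.0, 56.0]]
mug [[770.0, 37.0, 40.0]]
tin [[661.0, 206.0, 33.0]]
```

View pics/c1.png

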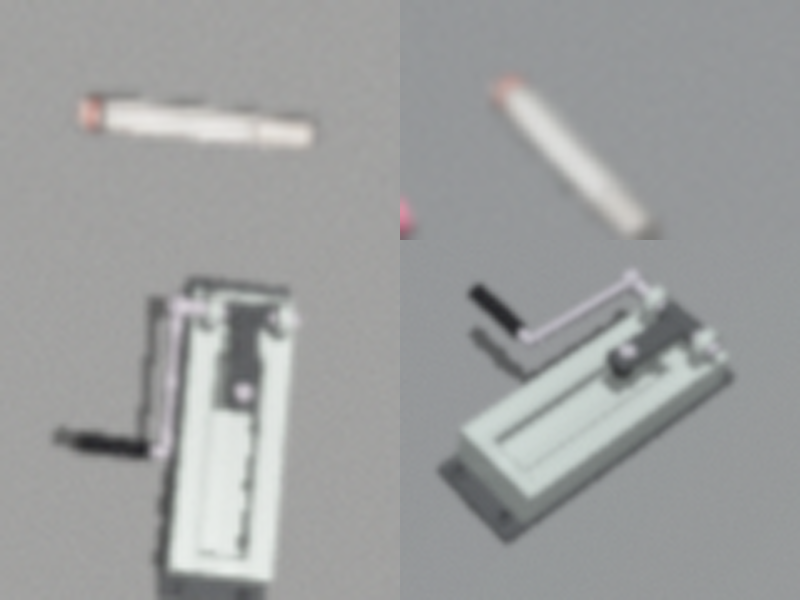

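The crop confirms the white bar with an orange end, about 105 mm long and 16 mm high, and the nest with its hinge at the far (+x) end. The lever is on the world +y side. Next I take close wrist views of both.

```bash
python3 - <<'E'
from h import *
c=cam('top'); q=at_z(c,[(393,175),(414,176.6),(409.4,232.6),(388.6,231)],36); print(q.round(), q.mean(0)); 
M=np.array(camera_model('wrist')['mount']); print(M.round(2))
def look(target,h,yaw,tag):
    Rm=R.from_euler('xyz',[np.pi,0,yaw]).as_matrix()
    # put optical axis through target
    o=Rm@M[:3,3]; ax=Rm@M[:3,2]; s=-h/ax[2]
    p=np.array(target)-ax*s-o
    print('tcp',p.round()); env.movep(p,[np.pi,0,yaw]); env.pause(.3); snap('wrist',tag); s=sensors.read_state(); print(s['clock'],s['position'].round(1),s['joint_pos'].round(2))
look([443,281,16],300,2.7,'w1')
look([535,-173,36],320,1.6,'w2')
a=cv2.imread('pics/w1.png');b=cv2.imread('pics/w2.png')
cv2.imwrite('pics/w12.png',np.vstack([cv2.resize(a[100:300],(640,200)),b]))
E
```

```text
[[ 619. -161.   36.]
 [ 614. -224.   36.]
 [ 446. -206.   36.]
 [ 450. -144.   36.]] [ 532.1908001  -183.88824032   36.        ]
[[ 0.0000e+00 -9.7000e-01 -2.4000e-01  6.7670e+01]
 [ 1.0000e+00  0.0000e+00 -0.0000e+00  1.9000e-01]
 [ 0.0000e+00 -2.4000e-01  9.7000e-01 -2.0395e+02]
 [ 0.0000e+00  0.0000e+00  0.0000e+00  1.0000e+00]]
tcp [437. 284. 112.]
1.7667 [437.3 284.1 112.1] [ 0.36  0.02  1.94  0.    1.18 -0.77]
tcp [ 535. -162.  152.]
3.7917 [ 534.8 -161.5  152. ] [-0.5   0.06  1.82 -0.    1.26 -0.53]
```

View pics/w12.png

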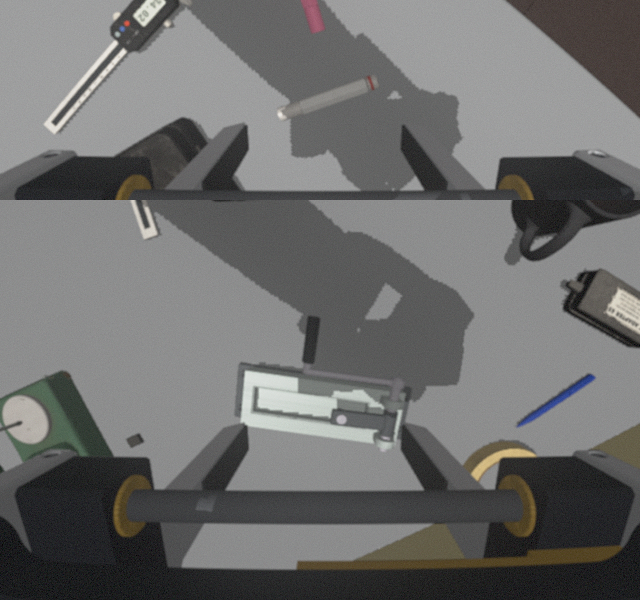

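The upper strip (w1) shows the gauge from (283,115) to (372,82). The lower part (w2) shows the nest with block corners at about (243,365), (408,385), (398,442) and (240,425) in the stack, the grip at (312,340), and the keeper over the pocket's hinge end. I'll fit both from depth.

```bash
cat >> h.py <<'E'
def load(tag,name='wrist'):
    f=np.load(f'pics/{tag}.npz'); return f['im'],f['d'],cam(name,dict(position=f['pos'],tcp_rot=f['rot']))
def cloud(d,c):
    v,u=np.mgrid[:400,:640]; dd,o=rays(c,np.c_[u.ravel(),v.ravel()]); P=(o+dd*d.ravel()[:,None]).reshape(400,640,3); P[d<=0]=np.nan; return P
E
python3 - <<'E'
from h import *
def rect(P,m,name):
    Q=P[m][:,:2].astype(np.float32); (cx,cy),(w,h),a=cv2.minAreaRect(Q); b=cv2.boxPoints(((cx,cy),(w,h),a))
    print(name,len(Q),'z',np.median(P[m][:,2]).round(1),'c',round(cx,1),round(cy,1),'wh',round(w,1),round(h,1),'a',round(a,2)); return b
def big(m):
    n,l,s,_=cv2.connectedComponentsWithStats(m.astype(np.uint8)); return l==1+s[1:,4].argmax()
with np.errstate(all='ignore'):
    im,d,c=load('w1'); P=cloud(d,c); near=np.hypot(P[...,0]-443,P[...,1]-281)<70
    print('desk z',np.nanmedian(P[near&(P[...,2]<6)][:,2]))
    m=big(near&(P[...,2]>7)&(P[...,2]<25)); b=rect(P,m,'gauge')
    Q=P[m][:,:2]; e=np.linalg.eigh(np.cov(Q.T))[1][:,1]; print('axis',np.arctan2(e[1],e[0]),'mean',Q.mean(0))
    im,d,c=load('w2'); P=cloud(d,c); near=np.hypot(P[...,0]-532,P[...,1]+180)<130
    m=big(near&(P[...,2]>31)&(P[...,2]<40)); rect(P,m,'block'); 
    m2=big(near&(P[...,2]>17)&(P[...,2]<28)); rect(P,m2,'pocket?')
    g=im.max(2)<60; m3=big(near&(P[...,2]>40)&(P[...,1]>-145)&(P[...,1]<-60)&g);rect(P,m3,'grip')
    m4=big(near&(P[...,2]>40)); print('keeper max z',np.nanmax(P[near][:,2]))
    for tag,p in dict(corn=[(243,165),(408,187),(398,243),(241,226)],pocket=[(256,187),(256,212)]).items(): print(tag,at_z(c,p,36).round(1).tolist())
    vis=im.copy(); vis[m]=(255,0,0); vis[m2]=(0,255,0); vis[m3]=(0,0,255)
    cv2.imwrite('pics/v2.png',np.hstack([cv2.resize(x[100:260,220:420],(400,320),interpolation=cv2.INTER_CUBIC)[...,::-1] for x in(im,vis)]))
E
```

```text
desk z 1.4402671869878532
gauge 1543 z 15.0 c 445.5 285.0 wh 105.2 15.1 a 84.71
axis 1.475503662207144 mean [444.48511012 285.94287953]
block 4780 z 37.3 c 525.5 -183.0 wh 60.9 153.6 a 83.38
pocket? 2035 z 23.5 c 520.9 -184.3 wh 25.4 121.6 a 82.93
grip 22516 z 311.0 c 535.5 -136.2 wh 146.4 15.0 a 0.52
keeper max z 315.9293034043426
corn [[451.0, -139.4, 36.0], [624.3, -157.5, 36.0], [619.3, -220.8, 36.0], [446.6, -206.3, 36.0]]
pocket [[464.1, -162.4, 36.0], [463.4, -189.8, 36.0]]
```

View pics/v2.png

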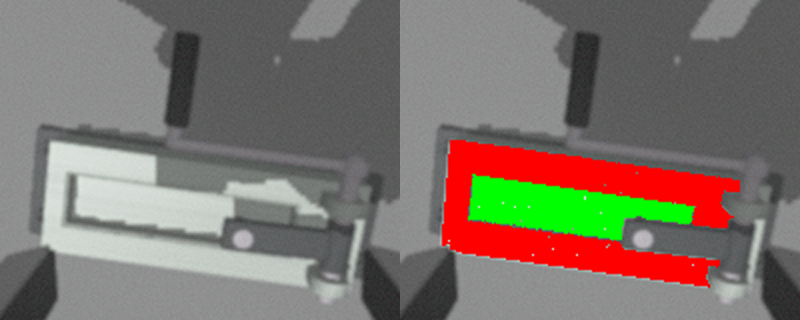

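The masks are clean. The nest's x axis is at about -6.8°, the pocket is 121.6 mm long as specified, and the pocket centre is near (521,-183). The gauge fits at 105.2×15.1 mm, centre (445.5,285), axis 84.7°. Next, the lever angle and a check on the nest pose by reprojection.

```bash
python3 - <<'E'
from h import *
im,d,c=load('w2'); ct=cam('top'); cs=cam('scene')
from scipy.optimize import least_squares
def pts(x,y,th,a):
    ex=np.array([np.cos(th),np.sin(th),0]);ey=np.array([-ex[1],ex[0],0]);ez=np.array([0,0,1.]);o=np.array([x,y,0])
    h=o+82*ex+71*ey+52*ez; g=h-90*np.cos(a)*ex+90*np.sin(a)*ez
    return np.array([g+22*ey,g-22*ey]),np.array([o+s*60.5*ex+t*13.5*ey+36*ez for s,t in((-1,1),(-1,-1))])
W=np.array([(314,117),(309,163)]); PW=np.array([(254.5,187),(254,212)])
T=np.array([(355+58/5,165+197/5),(355+147/5,165+208/5)]); S=np.array([(340+475*.3,222+50*.3),(340+522*.3,222+92*.3)])
def res(p):
    g,k=pts(*p); return np.r_[(proj(c,g)-W).ravel(),(proj(c,k)-PW).ravel(),((proj(ct,g)-T)).ravel(),((proj(cs,g)-S)).ravel(),(p[0]-521)/2,(p[1]+183)/2,(p[2]+.119)/.01]
r=least_squares(res,[521,-183,-.119,.1]); print(r.x.round(3),res(r.x).round(1)); print(pts(*r.x)[0].round(1))
E
```

```text
[ 5.24104e+02 -1.99960e+02 -2.48000e-01  4.14000e-01] [  24.4   25.    15.2   27.5    6.1    9.1    1.     7.4   11.7   -9.3
    8.9   -7.7 -103.6  -10.4 -104.8   -8.5    1.6   -8.5  -12.9]
[[ 546.5 -109.7   88.2]
 [ 535.7 -152.4   88.2]]
```

```bash
python3 - <<'E'
from h import *
im,d,c=load('w2'); ct=cam('top'); cs=cam('scene')
from scipy.optimize import least_squares
def pts(x,y,th,a):
    ex=np.array([np.cos(th),np.sin(th),0]);ey=np.array([-ex[1],ex[0],0]);ez=np.array([0,0,1.]);o=np.array([x,y,0])
    h=o+82*ex+71*ey+52*ez; g=h-90*np.cos(a)*ex+90*np.sin(a)*ez
    return np.array([g+22*ey,g-22*ey]),np.array([o+s*60.5*ex+t*13.5*ey+36*ez for s,t in((-1,1),(-1,-1))])
W=np.array([(314,117),(309,163)]); PW=np.array([(254.5,187),(254,212)])
T=np.array([(355+58/5,165+197/5),(355+147/5,165+208/5)]); S=np.array([(340+75*.3,222+50*.3),(340+122*.3,222+92*.3)])
def res(p):
    g,k=pts(*p); return np.r_[(proj(c,g)-W).ravel(),(proj(c,k)-PW).ravel(),((proj(ct,g)-T)).ravel(),((proj(cs,g)-S)).ravel(),(p[0]-521)/2,(p[1]+183)/2,(p[2]+.119)/.01]
r=least_squares(res,[521,-183,-.119,.1]); print(r.x.round(3),res(r.x).round(1)); print(pts(*r.x)[0].round(1))
P=cloud(d,c); print('grip depth z', P[138:144,309:314,:].reshape(-1,3)[::6].round(1))
E
```

```text
[ 5.22087e+02 -1.82204e+02 -1.11000e-01  3.50000e-02] [ 0.3 -0.4 -0.7 -0.2  0.9 -0.3 -0.8 -0.9  3.4  0.3  0.6 -0.2  0.3  0.
  0.5  0.6  0.5  0.4  0.8]
[[ 524.5  -88.9   55.2]
 [ 519.6 -132.6   55.2]]
grip depth z [[ 520.4 -108.2   66.9]
 [ 521.3 -109.2   65.6]
 [ 522.2 -110.1   64.7]
 [ 523.1 -111.    64.8]
 [ 524.1 -111.9   65.4]]
```

The fit is good to within a pixel: nest (522.1,-182.2), yaw -0.111, lever angle ≈0.04–0.06. Now swinging the lever.

```bash
cat >> h.py <<'E'
NX,NY,TH=522.1,-182.2,-0.111
ex=np.array([np.cos(TH),np.sin(TH),0]);ey=np.array([-ex[1],ex[0],0]);ez=np.array([0,0,1.])
hinge=np.array([NX,NY,0])+82*ex+71*ey+52*ez
def grip(a): return hinge-90*np.cos(a)*ex+90*np.sin(a)*ez
def stat(t): 
    s=sensors.read_state(); print(t,round(s['clock'],2),s['position'].round(1),s['tcp_rot'].round(3),'F',s['force'].round(1),'op',round(s['opening'],1))
E
python3 - <<'E'
from h import *
a0=.05; ori=[np.pi,0,TH+np.pi/2]; off=5*ey-19*ez
eoat.move_gripper(44,10)
env.movep(grip(a0)+off+70*ez,ori); env.servo_line(grip(a0)+off,120); stat('at grip')
eoat.move_gripper(0,10); stat('closed')
snap('wrist','w3')
for a in np.linspace(a0,1.6,10)[1:]:
    env.servo_line(grip(a)+off,90); stat(f'{a:.2f}')
snap('scene','s3')
a=cv2.imread('pics/w3.png');b=cv2.imread('pics/s3.png')
cv2.imwrite('pics/v3.png',np.hstack([cv2.resize(a,(400,250)),cv2.resize(b[190:340,300:540],(400,250))]))
E
```

```text
at grip 5.82 [ 523.6 -106.4   38.4] [3.14  0.    1.459] F [-0.2  0.9  0.3] op 44.0
closed 6.45 [ 520.9 -105.4   36.8] [-3.137 -0.     1.46 ] F [-5.8 -0.8  1.8] op 9.7
0.22 6.83 [ 526.1 -106.4   54. ] [3.138 0.    1.46 ] F [-0.3  0.1 -0.9] op 0.4
0.39 7.15 [ 530.2 -106.8   68.3] [3.14 0.   1.46] F [-0.4 -0.1  0.5] op 0.6
0.57 7.47 [ 537.3 -107.6   82. ] [3.14 0.   1.46] F [ 1.3 -0.6 -0.2] op 0.1
0.74 7.8 [ 546.4 -108.6   94. ] [3.141 0.    1.46 ] F [-0.1  0.6  0.1] op 0.8
0.91 8.12 [ 557.4 -109.7  104.2] [3.141 0.    1.46 ] F [-0.6 -0.1  0. ] op 0.8
1.08 8.45 [ 570.1 -111.1  112.5] [-3.142  0.     1.46 ] F [ 0.2  1.  -0.5] op 0.2
1.26 8.78 [ 584.1 -112.6  118.4] [-3.141 -0.     1.46 ] F [-0.   0.6 -0.1] op 0.3
1.43 9.1 [ 599.  -114.3  121.8] [-3.141 -0.     1.46 ] F [-0.  -0.4 -0.8] op 0.5
1.60 9.43 [ 614.3 -116.   122.7] [-3.141 -0.     1.46 ] F [ 0.1 -0.4 -0.5] op 0.8
```

View pics/v3.png

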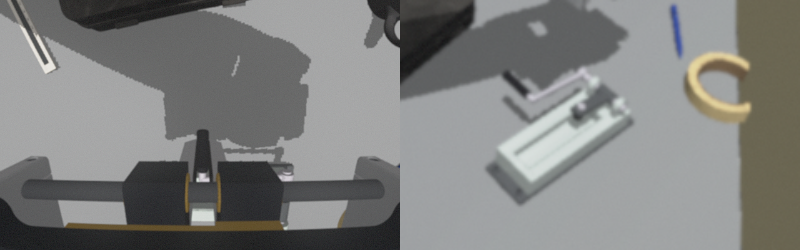

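The lever slipped out of a weak grip: the crop shows it still low, and the fingers read shut after the first step. I'll look closer at what was between the pads.

```bash
python3 - <<'E'
from h import *
snap('scene','s4')
a=cv2.imread('pics/w3.png')[180:380,240:500];b=cv2.imread('pics/s4.png')[215:315,340:470]
cv2.imwrite('pics/v4.png',np.hstack([cv2.resize(x,(400,308),interpolation=cv2.INTER_CUBIC) for x in (a,b)]))
cs=cam('scene')
for a in (0,.05,.1,.2,.3): print(a,proj(cs,[grip(a)+22*ey,grip(a)-22*ey]).round(1).tolist())
im,d,c=load('w3'); print(proj(c,[grip(.05)+22*ey,grip(.05),grip(.05)-22*ey]).round(1).tolist())
print(at_depth(c,[(325,230),(325,240)],d))
E
```

```text
0 [[362.7, 238.0], [376.9, 251.1]]
0.05 [[362.9, 236.6], [377.2, 249.7]]
0.1 [[363.2, 235.1], [377.6, 248.3]]
0.2 [[364.1, 232.0], [378.6, 245.2]]
0.3 [[365.2, 228.8], [379.9, 241.9]]
[[325.0, 207.7], [324.9, 241.2], [324.9, 272.8]]
[[ 523.35243168 -100.11022365   65.4232702 ]
 [ 522.64724264 -106.51343035   65.23871416]]
```

View pics/v4.png

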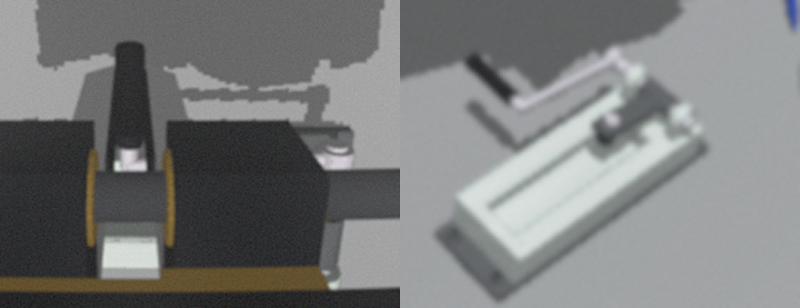

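The lever stands at ≈0.08 and the bar did lie between the pads, so the 10 N grip just slipped. I'll retry with a firm grip, slower, aborting if it slips.

```bash
python3 - <<'E'
from h import *
a0=.08; ori=[np.pi,0,TH+np.pi/2]; off=4*ey-21*ez
eoat.move_gripper(44,45)
env.movep(grip(a0)+off+70*ez,ori); env.servo_line(grip(a0)+off,150); stat('at grip')
eoat.move_gripper(0,45); env.pause(.3); stat('closed')
o0=sensors.read_state()['opening']
for a in np.linspace(a0,1.6,13)[1:]:
    env.servo_line(grip(a)+off,60); stat(f'{a:.2f}')
    if sensors.read_state()['opening']<7: print('slip'); break
E
```

```text
at grip 11.43 [ 523.8 -107.1   38.8] [3.141 0.    1.46 ] F [-0.3 -0.2 -0.1] op 44.4
closed 12.35 [ 521.5 -106.6   37.8] [-3.139 -0.     1.46 ] F [-6.  -0.1  2.9] op 10.8
0.21 12.69 [ 524.1 -107.    50.1] [-3.141  0.     1.46 ] F [-5.5 -0.7  1.2] op 10.9
0.33 13.03 [ 527.9 -107.4   61.4] [3.141 0.    1.46 ] F [-3.5 -1.2  1.7] op 10.7
0.46 13.38 [ 532.6 -108.    71.8] [3.14 0.   1.46] F [-1.2 -1.8  0.8] op 10.7
0.59 13.72 [ 538.5 -108.8   81.5] [3.139 0.    1.46 ] F [ 3.  -3.9 -3.1] op 10.5
0.71 14.06 [ 545.1 -109.5   90. ] [3.14e+00 1.00e-03 1.46e+00] F [ 4.4 -3.6 -6.5] op 10.1
0.84 14.4 [ 553.  -110.5   98.5] [3.139e+00 1.000e-03 1.460e+00] F [ 4.5 -4.2 -3.4] op 10.1
0.97 14.74 [ 561.2 -111.3  105. ] [3.141 0.    1.46 ] F [ 4.  -4.2 -5.1] op 9.6
1.09 15.08 [ 570.8 -112.4  111.1] [3.141e+00 1.000e-03 1.460e+00] F [ 0.9 -4.5 -3.2] op 9.0
1.22 15.43 [ 581.5 -113.6  116.1] [3.14e+00 1.00e-03 1.46e+00] F [ 0.  -4.9 -0.7] op 8.5
1.35 15.77 [ 594.2 -114.8  122.9] [3.137 0.    1.46 ] F [-2.4 -1.4 13.4] op -0.1
slip
```

Slipped late, around 1.3. I'll look, then push the bar the rest of the way with shut fingers from its -x side.

```bash
python3 - <<'E'
from h import *
stat('now'); env.pause(.2); stat('now')
env.servo_line(sensors.read_state()['position']+40*ez,150)
snap('scene','s5'); p=sensors.read_state()['position']
env.servo_line(p-90*ex,250); snap('wrist','w5')
b=cv2.imread('pics/s5.png')[195:315,340:490]
cv2.imwrite('pics/v5.png',np.hstack([cv2.resize(x,(400,320),interpolation=cv2.INTER_CUBIC) for x in (b,cv2.imread('pics/w5.png')[100:400,130:500])]))
cs=cam('scene')
for a in (1.1,1.2,1.3,1.4,1.5,1.57): print(a,proj(cs,[grip(a)+22*ey,grip(a)-22*ey]).round(1).tolist())
E
```

```text
now 15.77 [ 594.2 -114.8  122.9] [3.137 0.    1.46 ] F [-2.4 -1.4 13.4] op -0.1
now 15.97 [ 594.2 -114.9  122.9] [3.136e+00 1.000e-03 1.460e+00] F [-3.3 -1.9 12.1] op 0.3
1.1 [[384.2, 201.2], [399.7, 213.9]]
1.2 [[387.3, 198.2], [402.9, 210.8]]
1.3 [[390.5, 195.5], [406.1, 207.9]]
1.4 [[393.7, 193.0], [409.4, 205.3]]
1.5 [[396.9, 190.8], [412.6, 203.0]]
1.57 [[399.1, 189.5], [414.8, 201.6]]
```

View pics/v5.png

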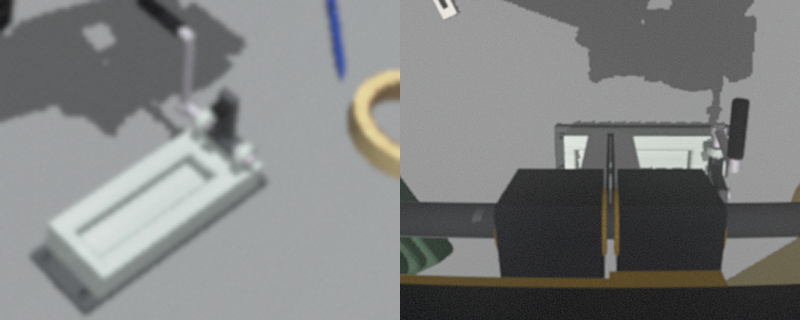

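The lever stands near 1.35 and the keeper is already mostly upright. In w5 the bar runs from about (444,194) to (442,245). Now I push the rest and measure again.

```bash
cat >> h.py <<'E'
def lever_angle(c,px):
    from scipy.optimize import minimize_scalar
    r=minimize_scalar(lambda a:((proj(c,[grip(a)+22*ey,grip(a)-22*ey])-px)**2).sum(),bounds=(0,1.9),method='bounded'); return r.x,r.fun
def barpx(im,P):  # ends of the dark bar near the lever
    with np.errstate(all='ignore'):
        q=P-hinge; lx,ly=q@ex,q@ey
        m=(im.max(2)<75)&(abs(ly)<28)&(lx>-60)&(lx<60)&(P[...,2]>110)&(P[...,2]<165)
    n,l,s,_=cv2.connectedComponentsWithStats(m.astype(np.uint8)); m=l==1+s[1:,4].argmax()
    return m
E
python3 - <<'E'
from h import *
im,d,c=load('w5'); P=cloud(d,c); m=barpx(im,P); Q=P[m]; q=Q-hinge
print('bar',m.sum(),'lx',np.median(q@ex).round(1),'ly',np.percentile(q@ey,[2,98]).round(1),'topz',np.median(Q[:,2]).round(1), lever_angle(c,np.array([(444.5,194),(441.7,245)])))
stat('');ori=[np.pi,0,TH+np.pi/2]
def T(dx): p=hinge+dx*ex+2*ey; p[2]=122; return p
env.servo_line(T(-60),200); stat('pre')
for dx in (-35,-26,-20,-16):
    env.servo_line(T(dx),60); stat(dx)
env.servo_line(T(-60),200); p=T(-90);p[2]=165; env.servo_line(p,250); im,d,c=snap('wrist','w6')
P=cloud(d,c); m=barpx(im,P); Q=P[m]; q=Q-hinge
print('bar',m.sum(),'lx',np.median(q@ex).round(1),'ly',np.percentile(q@ey,[2,98]).round(1),'topz',np.median(Q[:,2]).round(1))
E
```

```text
bar 803 lx -19.6 ly [-19.   22.1] topz 146.9 (np.float64(1.3906220229519344), np.float64(10.716177761526723))
 17.02 [ 504.9 -104.3  161.7] [ 3.141 -0.     1.46 ] F [0.1 0.1 0.5] op 0.4
pre 17.49 [ 552.3 -112.   121.5] [-3.14 -0.    1.46] F [-0.3 -0.  -0.2] op 0.5
-35 18.06 [ 577.  -114.9  122. ] [-3.141  0.     1.46 ] F [-0.8 -0.4  0.3] op 0.4
-26 18.36 [ 586.1 -115.9  122. ] [3.142 0.    1.46 ] F [-0.3  0.2  0.3] op 0.3
-20 18.61 [ 592.6 -116.7  122.7] [3.14 0.   1.46] F [-0.4 -0.8  2.8] op 0.1
-16 18.86 [ 596.8 -117.2  123.1] [3.14 0.   1.46] F [-0.2  0.4  5.6] op 0.6
bar 775 lx -9.2 ly [-19.   22.1] topz 148.3
```

```bash
python3 - <<'E'
from h import *
def T(dx): p=hinge+dx*ex+2*ey; p[2]=124; return p
def meas(tag):
    p=T(-90);p[2]=165; env.servo_line(p,250); im,d,c=snap('wrist',tag)
    P=cloud(d,c); m=barpx(im,P); Q=P[m]; q=Q-hinge; x=np.median(q@ex)
    print('bar',m.sum(),'lx',x.round(1),'a',np.arccos(-x/90).round(3),'topz',np.median(Q[:,2]).round(1)); return x
for i,d0 in enumerate((-6,)):
    env.servo_line(T(-50),250); env.servo_line(T(-24),150); env.servo_line(T(d0),50); stat(d0); env.servo_line(T(-60),200); meas(f'w7{i}')
E
```

```text
-6 20.84 [ 606.5 -118.2  124.5] [3.14 0.   1.46] F [1.2 1.1 2.9] op 0.4
bar 784 lx -1.6 a 1.553 topz 148.4
```

The lever is at ≈1.55 rad, upright. Now a fresh look at the open pocket, then pick the gauge.

```bash
python3 - <<'E'
from h import *
M=np.array(camera_model('wrist')['mount']); yaw=TH+np.pi/2
Rm=R.from_euler('xyz',[np.pi,0,yaw]).as_matrix(); o=Rm@M[:3,3]; ax=Rm@M[:3,2]; p=np.array([522,-182,36])+ax*330/ax[2]-o
p0=sensors.read_state()['position']; env.servo_line([p0[0],p0[1],p[2]],200)
env.servo_line(p,250); env.pause(.2); im,d,c=snap('wrist','w8'); stat('look')
P=cloud(d,c); q=P-np.array([NX,NY,0]); lx,ly=q@ex,q@ey
with np.errstate(all='ignore'):
    near=(abs(lx)<75)&(abs(ly)<33)
    top=near&(abs(P[...,2]-36.7)<4); fl=(abs(lx)<65)&(abs(ly)<17)&(P[...,2]<31)&(P[...,2]>15)
print('block ly',np.percentile(ly[top],[.3,99.7]),'lx',np.percentile(lx[top],[.3,99.7]))
# pocket rim rows/cols: extent of non-top in the pocket along lines
for s in (-40,-20,0,20,40):
    k=fl&(abs(lx-s)<2); print(s,ly[k].min().round(1),ly[k].max().round(1),end=' | ')
for s in (-8,-4,0,4,8):
    k=fl&(abs(ly-s)<2); print('y',s,lx[k].min().round(1),lx[k].max().round(1),end=' | ')
R_=cv2.resize(im[120:290,200:440],(800,567),interpolation=cv2.INTER_CUBIC)
# overlay predicted rim
C=proj(c,[np.array([NX,NY,36])+s*60.5*ex+t*13.5*ey for s,t in((-1,-1),(1,-1),(1,1),(-1,1))]); C=((C-[200,120])*800/240).astype(int)
cv2.polylines(R_,[C],True,(255,0,0),1); cv2.imwrite('pics/v8.png',R_[...,::-1])
E
```

```text
look 22.55 [ 522.1 -168.4  161.9] [-3.141 -0.     1.461] F [ 0.4 -0.4  0.1] op 0.3
block ly [-30.1120424   29.73573048] lx [-72.80369856  74.49621239]
-40 -14.0 10.5 | -20 -14.2 10.4 | 0 -14.4 10.6 | 20 -14.4 10.4 | 40 -14.4 9.5 | y -8 -61.6 59.9 | y -4 -61.7 59.9 | y 0 -61.7 59.9 | y 4 -61.4 59.8 | y 8 -61.6 60.0 |
```

View pics/v8.png

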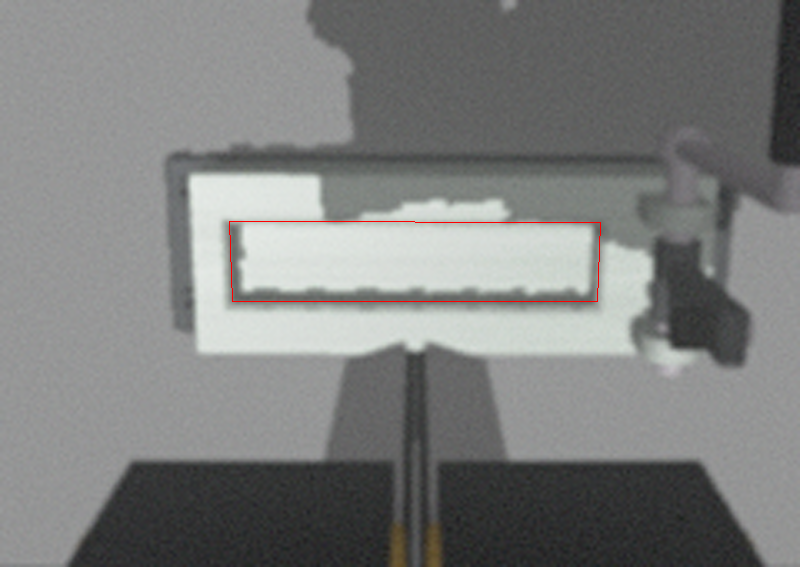

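The predicted rim lies on the pocket to within ~1 mm (shift -0.8 mm along x), and lever and keeper are clear. Now picking the gauge.

```bash
python3 - <<'E'
from h import *
ori=[np.pi,0,1.477]; g=np.array([445.3,285.2,0])
p=sensors.read_state()['position']; env.servo_line(p+[0,0,60],250)
env.movep(g+[0,0,120],ori); eoat.move_gripper(46,40); stat('above')
env.servo_line(g+[0,0,25],150); env.servo_line(g+[0,0,3],40); stat('down')
eoat.move_gripper(0,40); env.pause(.2); stat('shut')
env.servo_line(g+[0,0,30],60); stat('up'); snap('wrist','w9'); snap('scene','s9')
env.servo_line(g+[0,0,170],150); env.pause(.3); stat('up2')
a=cv2.imread('pics/w9.png')[150:400,150:500];b=cv2.imread('pics/s9.png')[120:250,160:340]
cv2.imwrite('pics/v9.png',np.hstack([cv2.resize(x,(400,286),interpolation=cv2.INTER_CUBIC) for x in (a,b)]))
E
```

```text
above 25.51 [445.3 285.2 120. ] [ 3.142 -0.     1.477] F [ 0.4 -1.5 -0.8] op 46.1
down 26.99 [445.3 285.2   2.9] [-3.141  0.     1.477] F [0.8 0.7 0.2] op 46.0
shut 28.01 [445.3 285.2   3. ] [3.142 0.    1.477] F [-0.1 -0.  -0.3] op 0.6
up 28.61 [445.4 285.2  30.3] [ 3.141 -0.     1.477] F [-0.4 -0.3  0.2] op 0.0
up2 30.09 [445.  285.1 169.4] [-3.141  0.     1.477] F [-0.1 -1.1 -0.3] op 0.2
```

View pics/v9.png

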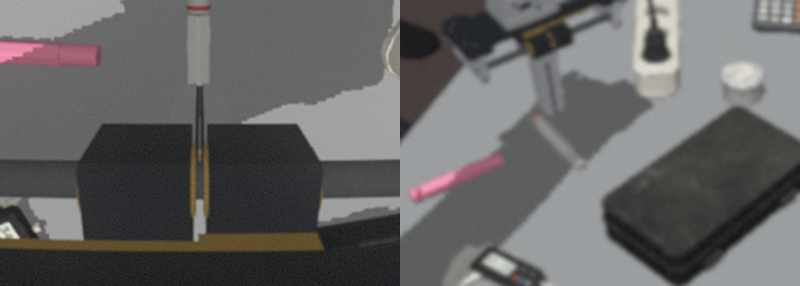

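The grasp missed with no contact, though the TCP read z=3. w9 shows the gauge still in line under the shut fingers (tips ≈ crop (197,85)). So either the tips are higher than reported or the gauge is off. I'll measure tip height and gauge position independently.

```bash
python3 - <<'E'
from h import *
im,d,c=load('s9','scene'); P=cloud(d,c)
tcp=np.array([445.4,285.2,30.3])
print('tcp px',proj(c,[tcp,tcp+[0,0,19]]).round(1).tolist())
with np.errstate(all='ignore'):
    m=(abs(P[...,0]-tcp[0])<35)&(abs(P[...,1]-tcp[1])<20)&(P[...,2]>24)&(P[...,2]<120)
    print('finger n',m.sum(),'z pct',np.percentile(P[m][:,2],[0,1,5,50]).round(1),'lowest',P[m][P[m][:,2].argsort()[:8]].round(1).tolist())
    m=(abs(P[...,0]-445)<50)&(abs(P[...,1]-285)<80)&(P[...,2]>7)&(P[...,2]<22)
    r=cv2.minAreaRect(P[m][:,:2].astype(np.float32)); print('gauge scene',r,np.median(P[m],0))
im,d,c=load('w9'); P=cloud(d,c)
with np.errstate(all='ignore'):
    m=(abs(P[...,0]-445)<50)&(abs(P[...,1]-285)<80)&(P[...,2]>9)&(P[...,2]<22); print('gauge wrist',m.sum(),cv2.minAreaRect(P[m][:,:2].astype(np.float32)))
    m=(abs(P[...,0]-445)<30)&(abs(P[...,1]-285)<20)&(P[...,2]>24)&(P[...,2]<110); print('tips',m.sum(),np.percentile(P[m][:,2],[0,1,5,50]).round(1), P[m][P[m][:,2].argsort()[:6]].round(1).tolist())
im2,d2,c2=snap('scene','s10'); P=cloud(d2,c2); tcp=sensors.read_state()['position']
with np.errstate(all='ignore'):
    m=(abs(P[...,0]-tcp[0])<40)&(abs(P[...,1]-tcp[1])<40)&(P[...,2]>100)&(P[...,2]<240); print('tcp',tcp.round(1),'tips z',np.percentile(P[m][:,2],[0,1,5,50]).round(1))
    m=(abs(P[...,0]-445)<50)&(abs(P[...,1]-285)<80)&(P[...,2]>7)&(P[...,2]<22); print('gauge',cv2.minAreaRect(P[m][:,:2].astype(np.float32)))
E
```

```text
tcp px [[229.6, 176.6], [228.6, 170.8]]
finger n 250 z pct [53.8 55.4 60.1 89.7] lowest [[439.3, 277.9, 53.8], [444.3, 276.2, 55.1], [442.4, 277.7, 55.3], [452.1, 278.7, 55.4], [448.0, 277.1, 55.6], [445.4, 277.5, 56.9], [443.2, 278.3, 57.7], [448.4, 277.0, 58.7]]
gauge scene ((442.64739990234375, 283.8521728515625), (106.29612731933594, 15.78711223602295), 83.84490966796875) [440.84298777 279.78493006  13.05666666]
gauge wrist 1520 ((448.3437194824219, 307.86505126953125), (56.29536819458008, 14.23673152923584), 84.45930480957031)
tips 1718 [54.1 56.9 61.9 88.3] [[450.4, 293.8, 54.1], [445.5, 294.3, 54.3], [447.2, 292.5, 55.1], [446.0, 292.6, 55.1], [445.0, 294.7, 55.2], [449.8, 294.3, 55.6]]
tcp [445.1 285.1 169.5] tips z [193.2 194.4 198.9 219.9]
gauge ((442.6932067871094, 284.91461181640625), (107.7841567993164, 16.51451301574707), 84.52204132080078)
```

Both cameras put the real fingertips ≈23.5 mm behind the reported TCP (54 vs 30, 193 vs 169.5). The xy is right and the gauge hasn't moved (top and scene agree). That also explains the lever slip. I'll descend with that correction and a force guard.

```bash
python3 - <<'E'
from h import *
g=np.array([444.7,285.2,0])
eoat.move_gripper(46,40)
env.servo_line(g+[0,0,5],200); f0=sensors.read_state()['force'][2]
for z in (-8,-13,-16,-18.5):
    env.servo_line(g+[0,0,z],40); f=sensors.read_state()['force'][2]-f0
    if abs(f)>5: print('contact',z,f); break
stat('down')
eoat.move_gripper(0,40); env.pause(.1); stat('shut'); zt=sensors.read_state()['position'][2]; np.save('zt.npy',zt)
if sensors.read_state()['opening']>6:
    env.servo_line(g+[0,0,20],80); stat('up'); env.servo_line(g+[0,0,180],180); env.pause(.2); stat('up2'); snap('scene','s11'); snap('wrist','w11')
    a=cv2.imread('pics/w11.png')[150:400,150:500];b=cv2.imread('pics/s11.png')[40:220,130:380]
    cv2.imwrite('pics/v11.png',np.hstack([cv2.resize(x,(400,286),interpolation=cv2.INTER_CUBIC) for x in (a,b)]))
    im,d,c=load('w11'); P=cloud(d,c); t=sensors.read_state()['position']
    with np.errstate(all='ignore'):
        for tag,lo,hi in(('far end',18,60),('near',-60,-18)):
            dy=P[...,1]-t[1]; m=(abs(P[...,0]-t[0])<25)&(dy>lo)&(dy<hi)&(P[...,2]>t[2]-20)&(P[...,2]<t[2]+60)
            if m.sum()>20:
                Q=P[m]-t; A=np.c_[Q[:,1],np.ones(len(Q))]; k,*_=np.linalg.lstsq(A,Q[:,2],rcond=None); print(tag,m.sum(),'y',Q[:,1].min(),Q[:,1].max(),'z med',np.median(Q[:,2]),'slope',k, 'x',np.median(Q[:,0]))
E
```

```text
down 33.22 [444.5 285.1 -18.7] [-3.141  0.     1.477] F [ 0.8 -0.1 -0.4] op 46.1
shut 33.94 [444.7 285.2 -18.5] [ 3.142 -0.     1.477] F [-0.3 -0.3 -0. ] op 12.3
up 34.58 [444.7 285.2  20.3] [ 3.141 -0.     1.477] F [-0.5  0.2 -2.2] op 12.4
up2 35.82 [444.1 284.9 178.7] [-3.140e+00  1.000e-03  1.477e+00] F [ 0.1 -0.5 -1.8] op 11.7
far end 1517 y 18.011304511820583 51.223463293619545 z med 33.33425689005776 slope [-0.04672648 34.60906015] x 4.592341977244246
near 476 y -34.673228484908236 -18.006453904577256 z med 33.41661263076837 slope [ 0.09890866 35.84960676] x -0.8361756123670148
```

View pics/v11.png

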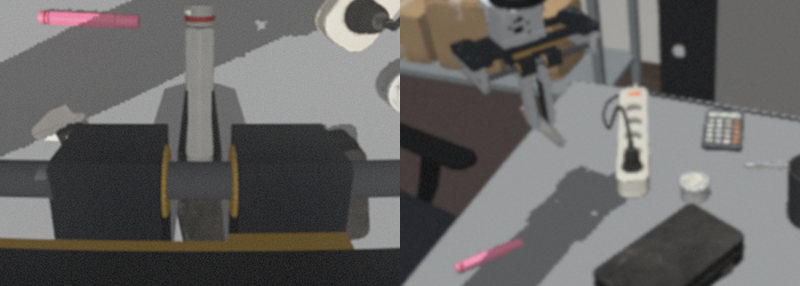

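Gripped at 12 mm opening, about 2 N of weight, top face where predicted, and level within ~2–3°. Now over the case at height and to the nest, stopping well above it.

```bash
python3 - <<'E'
from h import *
zt=float(np.load('zt.npy')); ori=[np.pi,0,TH]; tgt=np.array([NX,NY,0])+.5*ex
p=sensors.read_state()['position']
env.servo_line([p[0],p[1],215],150)
env.servo_line(tgt+[0,0,215],170,ori=ori); stat('over')
env.servo_line(tgt+[0,0,90+zt],130); env.servo_line(tgt+[0,0,60+zt],60); env.pause(.3); stat('hi')
for n in('scene','top','wrist'):
    im,d,c=snap(n,n+'12'); P=cloud(d,c); q=P-np.array([NX,NY,0]); lx,ly=q@ex,q@ey
    with np.errstate(all='ignore'):
        for lo,hi in((-58,-18),(18,58)):
            m=(lx>lo)&(lx<hi)&(abs(ly)<16)&(P[...,2]>48)&(P[...,2]<90)
            if m.sum()>15: k=np.polyfit(lx[m],P[m][:,2],1); print(n,lo,m.sum(),'lx',lx[m].min().round(1),lx[m].max().round(1),'ly pct',np.percentile(ly[m],[2,50,98]).round(1),'ly slope',np.polyfit(lx[m],ly[m],1)[0].round(3),'z',np.percentile(P[m][:,2],[2,50,98]).round(1),'zslope',k[0].round(3))
a=cv2.imread('pics/scene12.png')[170:330,320:520];b=cv2.imread('pics/wrist12.png')[100:400,80:560]
cv2.imwrite('pics/v12.png',np.hstack([cv2.resize(a,(400,320),interpolation=2),cv2.resize(b,(400,320))]))
E
```

```text
over 39.23 [ 522.6 -181.8  215. ] [-3.141 -0.    -0.11 ] F [-0.7 -0.7 -1.3] op 12.0
hi 41.43 [ 522.8 -182.4   41.9] [ 3.141e+00 -1.000e-03 -1.110e-01] F [-0.1 -0.4 -1.4] op 12.0
scene -58 153 lx -55.8 -18.0 ly pct [-7.8 -2.6  5.8] ly slope -0.044 z [62.6 72.3 76. ] zslope 0.091
scene 18 41 lx 27.2 47.8 ly pct [-8.1 -6.2  0.8] ly slope 0.165 z [64.3 72.4 75.2] zslope 0.179
wrist -58 400 lx -32.2 -18.1 ly pct [-7.6 -0.3  6.5] ly slope -0.047 z [71.8 75.3 77.6] zslope 0.11
wrist 18 1625 lx 18.0 53.4 ly pct [-7.6 -0.3  6.5] ly slope -0.004 z [69.9 75.3 77.7] zslope -0.041
```

View pics/v12.png

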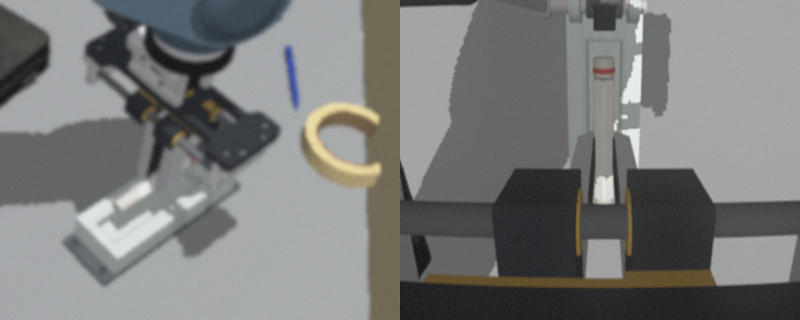

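At this height the gauge is level (75.3 mm top at both ends), centred to ≈1 mm and lined up with the pocket; the wrist view shows it inside the pocket outline with the keeper beyond it. Lowering to about 1 cm.

```bash
python3 - <<'E'
from h import *
zt=float(np.load('zt.npy')); tgt=np.array([NX,NY,0])-.5*ex+.3*ey
env.servo_line(tgt+[0,0,46.8+zt],30); env.pause(.5); stat('hold')
for n in ('wrist','top','scene'):
    im,d,c=snap(n,n+'13'); P=cloud(d,c); q=P-np.array([NX,NY,0]); lx,ly=q@ex,q@ey
    with np.errstate(all='ignore'):
      if n=='wrist':
        for lo,hi in((-58,-18),(18,58)):
            m=(lx>lo)&(lx<hi)&(abs(ly)<12)&(P[...,2]>44)&(P[...,2]<75); print(lo,m.sum(),'lx',lx[m].min().round(1),lx[m].max().round(1),'ly',np.percentile(ly[m],[2,50,98]).round(1),'z',np.median(P[m][:,2]).round(1))
        m=(lx>20)&(lx<60)&(abs(abs(ly)-22)<5)&(abs(P[...,2]-37)<6); print('block top z',np.median(P[m][:,2]).round(1))
        m=(lx>40)&(lx<140)&(ly>30)&(ly<110)&(P[...,2]>60)&(P[...,2]<170); print('lever pts',m.sum(),np.median(lx[m]) if m.any() else '',P[m][:,2].max() if m.any() else '')
      if n=='top':
        m=(lx>60)&(lx<120)&(ly>45)&(ly<100)&(P[...,2]>120)&(P[...,2]<165); print('top: lever bar',m.sum(),np.median(lx[m]).round(1) if m.any() else '', np.median(P[m][:,2]) if m.any() else '')
# loose things, before/after, pixel change in top view
a=load('top','top')[0].astype(int); b=load('top13','top')[0].astype(int)
for k,(x0,y0,x1,y1) in dict(case=(285,172,335,250),mug=(308,105,352,148),tin=(260,150,283,173),pink=(225,250,245,295)).items(): print(k,np.abs(a-b)[y0:y1,x0:x1].mean().round(1))
def z(n,x0,y0,x1,y1): return cv2.resize(cv2.imread(f'pics/{n}.png')[y0:y1,x0:x1],(400,320),interpolation=2)
cv2.imwrite('pics/v13.png',np.hstack([z('top13',240,100,440,260),z('wrist13',200,60,440,252)]))
E
```

```text
hold 42.67 [ 521.7 -181.9   28.4] [ 3.142 -0.    -0.111] F [-0.4 -0.5 -1.6] op 12.5
-58 438 lx -33.4 -18.0 ly [-7.3  0.1  6.8] z 62.0
18 1579 lx 18.0 52.3 ly [-7.2  0.1  6.8] z 62.0
block top z 37.4
lever pts 9463 81.60530341371556 151.90847218404943
top: lever bar 73 81.4 147.2223447590129
case 10.8
mug 10.3
tin 15.1
pink 17.7
```

```bash
python3 - <<'E'
from h import *
g=lambda t:cv2.cvtColor(load(t,'top')[0],cv2.COLOR_RGB2GRAY)
a,b=g('top'),g('top13')
for k,(x0,y0,x1,y1) in dict(case=(283,170,336,252),mug=(306,103,354,150),tin=(258,148,286,175)).items():
    r=cv2.matchTemplate(b[y0-8:y1+8,x0-8:x1+8],a[y0:y1,x0:x1],cv2.TM_CCOEFF_NORMED); _,v,_,l=cv2.minMaxLoc(r); print(k,'shift px',l[0]-8,l[1]-8,'corr',round(v,3))
stat('final'); env.close_job()
E
```

```text
case shift px 0 0 corr 0.94
mug shift px 0 0 corr 0.999
tin shift px 0 0 corr 0.997
final 42.83 [ 521.7 -181.9   28.4] [ 3.142 -0.    -0.111] F [-0.1 -0.3 -2.2] op 12.1
the job is handed in; nothing more can be done
```

I swung the lever upright, then carried the plug gauge over the case. I handed the job in at 42.8 s with the gauge still gripped, about 1 cm above the pocket.

**Last checks**
- **Lever:** the depth cameras put it at about 1.56 rad, with the keeper clear of the pocket.
- **Gauge:** it is level, with its top at 62.0 mm at both ends, and within about 1 mm of the pocket's centre. Its yaw matches the nest.
- **Hold:** the grip reads 12 mm. The wrist force is only about 2 N, which is the gauge's weight, so nothing touches the nest.
- **Case, mug and tin:** the top view shows no shift to the pixel (about 2–3 mm). The match for the case is weaker, at a correlation of 0.94, probably because of shadow.

**What went wrong or disagreed**
- **Slips:** the lever slipped out of the grip twice, so I pushed the last part with shut fingers. The first try at the gauge closed on nothing.
- **Cause:** both cameras showed the real fingertips about 23 mm behind the reported TCP. I corrected for that before the second pick.
- **Clearance:** commanded height gives 10.8 mm and the wrist depth gives 8.6 mm, which is about the 2 mm calibration error.
- **Final picture:** I could not view it because the 12-picture limit was reached, so the final checks are from the numbers.

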